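# Click a support collar onto the rod of a modelling stand

### The job

Take the aluminium support collar out of the parts tray and slide it, arm end down, over the top of the steel rod on the modelling stand, with its orange-tipped arm reaching out towards the white plaster figure. Push it gently down past the two sprung brass balls until you feel them click out into the groove inside it, stop there and let go, so that it hangs locked on the rod. Do not ram the rod, do not touch the figure, and leave the other things where they are.

Things in the scene. Friction and masses are not known exactly. Their poses are not given: they have to be found in the camera images.
- collar: Aluminium tube standing upright, 70 mm long, 34 mm outside, bore 19 mm, about 120 g, blue band round its top; a level arm near its foot. Origin: centre of its lower end; z up along the bore, x along the arm. Grip it across the arm (along y) on its upper half. Inside, centred 35 mm above the lower end, a ring groove 7.8 mm tall takes the balls fully out.
- orange_tip (a point): Centre of the 12 mm orange ball at the end of the collar's arm (steel pin, 8 mm thick): 48 mm from the collar's axis, 10 mm above its lower end.
- stand: The modelling stand, fixed to the bench: a pale wooden board 210 x 130 x 30 mm with an upright steel rod, 16 mm thick, whose last 8 mm taper to 8 mm. Origin: on the bench under the rod's axis; z up along the rod; x from the rod along the board towards the plaster figure; the board runs from x = -60 to x = +150 mm.
- rod_top (a point): Centre of the rod's top end, on its axis, 200 mm above the bench.
- ball_left (a joint): Sprung brass ball, 8 mm across, on the rod's +y side (stand frame). 0 = fully out, 3.5 mm proud of the rod; grows (m) as it is pressed in, about 0.0015 to 0.002 inside the bore. Both balls sit at one height, not measured, which differs from stand to stand: somewhere in the rod's upper 60 mm, below its first 15 mm. No other stop lies near below them.
- ball_right (a joint): The other ball, on the rod's -y side, alike. Pushing the collar's lower end over the balls takes about 6 to 11 N; then it slides freely (under 3 N) until the groove reaches them: they jump out and for about 4 mm pull the collar down with several N, then let up (click, seated); going on past the groove takes about as much again.
- figure: Small white plaster figure, 60 mm across and 80 mm high, fixed on the stand's board, fragile. Origin: centre of its underside, on the board's top, 105 mm from the rod's axis along the stand's x.
- tray: Low grey plastic parts tray 200 x 150 mm, 14 mm high, floor 4 mm thick, fixed to the bench. Origin: centre of its underside; x along its long side.
- spacer: plain brass spacer ring lying in the tray beside the collar, 36 mm outside, 16 mm high; not needed here. Origin: centre of its underside
- bowl: black rubber mixing bowl, 120 mm across, 55 mm high; bystander. Origin: centre of its underside
- tin: round paint tin with a blue label, 84 mm across, 100 mm high; bystander. Origin: centre of its underside
- jar: amber glass jar with white lid, 68 mm across, 90 mm high; bystander. Origin: centre of its underside
- block: off-white plaster block 90 x 70 x 45 mm; bystander. Origin: centre of its underside
- mallet: small hammer with wooden handle lying on the bench; bystander. Origin: near its middle
- spatula: modelling spatula lying on the bench; bystander. Origin: near its middle
Mind the look-alikes: they are no part of the job. There is more than one size of the stand; the job needs the larger.

How it is judged (in metres and radians):
On the way:
1. the collar is threaded on the rod and has pushed the sprung balls in (horizontal distance between rod_top and collar below 0.006 m and angle between collar's own z axis and vertical below 0.12 rad and z of collar in the frame of rod_top below -0.015 m and value of joint any of ball_left, ball_right above 0.001 m), for 0.05 s.
At the end, for the whole second after the job is handed in: Collar upright (0.12 rad) on the rod, within 6 mm of its axis, lower end 53 to 91 mm below the rod top; both balls out in its groove (pressed in under 1 mm); arm tip over 38 mm from the rod axis along the stand's x, towards the figure; at rest, released (horizontal distance between rod_top and collar below 0.006 m and angle between collar's own z axis and vertical below 0.12 rad and z of collar in the frame of rod_top between -0.091 and -0.053 m and value of joint each of ball_left, ball_right below 0.001 m and x of orange_tip in the frame of stand above 0.038 m and linear speed of collar below 0.02 m/s and contact force between collar and the fingers below 0.1 N); the robot touches nothing.
It fails at once if the collar is forced against the rod or the stand with more than 25 N (contact force between collar and stand above 25 N).
It fails at once if the robot hits the stand with more than 15 N (contact force between any of the fingers, the arm and stand above 15 N).
It fails at once if the plaster figure is touched (contact force between figure and anything else above 1 N).
It fails at once if another thing is moved by more than 20 mm (distance of any of spacer, bowl, tin, jar, block, mallet, spatula from where it was at the start of the episode above 0.02 m).
It also fails if it takes over 67 s, if anything falls off the work surface, if the arm or the gripper's body presses on something with over 40 N, if the wrist force passes 120 N, or if a joint passes its speed limit or range.

### The arm

A 6-joint arm with a two-finger parallel gripper is mounted at the origin on the work surface. World frame = base frame: x ahead of the robot, y to its left, z up, the work surface at z = 0. Lengths are in mm, angles in rad, forces in N, time in s.
With the tool pointing down it reaches from about 350 to 775 mm from the base axis. Payload 7.3 kg.
Tool frame: the origin (TCP) lies between the finger pads; the fingertips stand 8 mm ahead of it and the grasp point (between the pads) lies 11 mm behind it; y points along the fingers, z is the direction in which the jaws open and shut, and the axes are right-handed (so a half turn about y gives the same grasp; the last joint's range is limited). The gripper opens to 92 mm and grips with 3 to 60 N. Pads are 19 mm wide; open, the fingers measure 130 mm over their backs; the gripper's body (75 mm by 190 mm) begins 47 mm behind the grasp point.
Start: joints at [1.16, 0.342, 1.524, -0, 1.275, -0.146], TCP at [137.385, 506.724, 234.741] pointing down, gripper open.
Joint ranges: [-2.53, 2.53], [-0.77, 2.02], [0.04, 2.7], [-1, 4.14], [0.28, 2.66], [-3.11, 3.11]. Speed limits (rad/s): [2.57, 2.57, 3.14, 3.14, 3.14, 3.14].

### API

Orientations are given as [roll, pitch, yaw] about the fixed x, y, z axes, in that order (R = Rz(yaw) Ry(pitch) Rx(roll)).
In Python, from plant import bot, vision, job gives the robot as it stands. The module is installed in compiled form; this text tells all that it offers.
- The arm moves only by the tool arm_command, never from a script. Its argument "deltas" is a list of rows, each a list of 4 numbers: the shift along the tool's x, y, z in m, then the turn about the tool's y in degrees. In form: [[x, y, z, twist], ...]. A call has 1 to 5 rows; each row shifts and turns the commanded pose from where the row before left it, along the tool's axes as they then stand; what a row does not reach is not made up. A row lasts 1/10 s, in which the tool goes at most 50 mm and 8.59 degrees, less where a joint would pass 70% of its speed; a pose out of reach is approached as far as the arm can. A call is refused whole if a number of a shift passes 0.05 or a number of a turn 8.59, either way. A call with a gripper value outside its range is refused whole. "claw" is the closure in counts, from 0 (fully open) to 255 (shut), set as the call begins (left out, the last holds). The fingers move at their own pace and stop on an object; the grip force is fixed at half the most. Time passes only in rows, so rows that do not move let the fingers close. It gives the time, the measured TCP pose, the force and the opening at its end, in the units of the state.
- bot.get_obs(): the state, without advancing time (a new reading comes with each control period).
- vision.capture(name): name is "scene" or "top" or "wrist"; returns a dict with "img" (384x512x3 uint8, red, green, blue), "camera_matrix" (3x3 intrinsics, pixels), "world_to_cam" (4x4, takes a point from world to camera coordinates); the wrist camera has in their place "mount" (4x4, takes a point from camera to tool coordinates, whose origin is the TCP and whose axes are the tool frame's). Camera axes: x right, y down, z forward; pixel columns grow to the right and rows downward; lengths in mm; the calibration is good to about 2 mm. A picture is of the moment at which its call begins: read the wrist's pose just before it. There is no depth.
- job.close_job(): hands the job in, once; it reports no verdict.
Trained networks look in a picture, given as the dict that the camera call returned (one of the last four; its "shot" number tells which), for a name from the list of things; names that differ only in an ending like _2 or _b are one class to them, and where a whole thing is asked for, a point or a joint stands for the part that bears it (a point fixed in the world has none). Each returns a list of dicts, best first, with "confidence" (0 to 1); they miss things now and then, are a little off and sometimes report something else, mostly with a low value. They report only what shows in the picture. A call takes as long as a camera call. They do not tell look-alikes from the thing itself.
- vision.find_in(picture, name): "xyz" ([x, y, z] in mm, in the coordinates of the camera as it stood for that picture, good to about 4 mm: the middle of the surface that is visible of it).
- vision.regions_of(picture, name): "mask" (384x512 bool, what is visible of it).
The state is a dict: "time": time; "joint_positions": joint angles; "dq": joint speeds; "tau": joint torques, N m; "tool_pos": TCP position; "tcp_rot": TCP orientation; "contact_force": force on the tool from outside, world axes, zero at the start; "moment": the same for the moment, N m; "grip_width": finger opening in mm.
Only numpy, scipy, OpenCV 4.12 (cv2) and the standard library are available. Lean on these libraries where they do the work, as an engineer would, in place of code of your own. Each camera call takes 0.05 s, during which the arm holds its last target. There are 200 camera calls.

## Working session

There is one attempt and no reset: what is moved stays moved. The work goes in short steps, Python scripts to look and compute and a tool call to move; the robot and the scene stay as the last step left them, time stands still between calls to the robot, and variables do not carry over. Pictures are saved under pics/ and viewed, about 8 in all and at most 12, crops included, and the job is handed in when it is done.

Besides the shell and the picture viewer there is one more tool, called after ">>>" as name(argument=value, ...) on one line, values as JSON. arm_command: Moves the arm, as the interface text tells. Its arguments: {"type":"object","properties":{"deltas":{"type":"array","items":{"type":"array","items":{"type":"number"}}},"claw":{"type":"number"}},"required":["deltas"]}

```bash
mkdir -p pics
cat > h.py <<'E'
import numpy as np, cv2
from plant import bot, vision, job
from scipy.spatial.transform import Rotation as R
def T():
    o=bot.get_obs(); M=np.eye(4); M[:3,:3]=R.from_euler('xyz',o['tcp_rot']).as_matrix(); M[:3,3]=o['tool_pos']; return M
def cap(n):
    t=T(); c=vision.capture(n)
    c['c2w']=t@np.array(c['mount']) if n=='wrist' else np.linalg.inv(c['world_to_cam'])
    return c
def find(c,n):
    return [(np.round((c['c2w']@np.r_[d['xyz'],1])[:3]),round(d['confidence'],2),np.round((np.array(c['camera_matrix'])@d['xyz'])[:2]/d['xyz'][2])) for d in vision.find_in(c,n)]
def ray(c,u,v,z):
    "world point at height z seen at pixel u,v"
    d=c['c2w'][:3,:3]@np.linalg.solve(c['camera_matrix'],[u,v,1.]); o=c['c2w'][:3,3]
    return o+d*(z-o[2])/d[2]
def proj(c,p):
    q=np.linalg.inv(c['c2w'])@np.r_[p,1]; q=np.array(c['camera_matrix'])@q[:3]; return q[:2]/q[2]
def save(c,n,crop=None,k=1):
    im=c['img'][:,:,::-1]
    if crop: x0,y0,x1,y1=crop; im=im[y0:y1,x0:x1]
    cv2.imwrite('pics/'+n,cv2.resize(im,None,fx=k,fy=k,interpolation=cv2.INTER_CUBIC))
E
python3 - <<'E'
from h import *
a=cap('scene');b=cap('top')
for n in ['collar','orange_tip','stand','rod_top','figure','tray','spacer','bowl','tin','jar','block']:
    for c,k in((a,'scene'),(b,'top')):
        for r in find(c,n): print(n,k,*r)
cv2.imwrite('pics/a.png',cv2.resize(np.vstack([a['img'],b['img']])[:,:,::-1],(400*1,600)))
save(a,'scene.png',None,1.5);save(b,'top.png',None,1.5)
o=bot.get_obs();print(o['tool_pos'],o['tcp_rot'],o['contact_force'],T()[:3,:3].round(3))
E
```

```text
collar scene [482. 171.  45.] 0.51 [277. 189.]
collar top [ 566. -140.   32.] 0.53 [291. 192.]
collar top [472. 170.  76.] 0.42 [210. 213.]
orange_tip scene [482. 167.  46.] 0.6 [277. 189.]
orange_tip top [472. 169.  77.] 0.22 [211. 213.]
stand scene [ 331. -140.   14.] 0.96 [175. 209.]
stand scene [ 580. -149.   27.] 0.68 [216. 252.]
stand top [ 313. -130.   23.] 0.82 [288. 257.]
stand top [ 564. -135.   32.] 0.76 [290. 192.]
rod_top scene [ 583. -150.   34.] 0.95 [216. 251.]
rod_top scene [ 335. -140.   22.] 0.77 [175. 208.]
rod_top top [ 565. -136.   28.] 0.77 [290. 192.]
rod_top top [ 316. -129.   27.] 0.58 [288. 256.]
figure scene [ 641. -125.   75.] 0.87 [235. 249.]
figure scene [ 367. -114.   49.] 0.55 [187. 204.]
figure top [ 355. -112.   59.] 0.5 [284. 245.]
figure top [ 616. -114.   81.] 0.47 [286. 177.]
tray scene [522. 146.   6.] 0.8 [279. 207.]
tray top [517. 143.   4.] 0.81 [219. 203.]
spacer scene [579. 112.  15.] 0.41 [283. 219.]
bowl scene [ 361. -451.   29.] 0.91 [ 86. 253.]
bowl top [ 379. -475.   24.] 0.7 [376. 241.]
tin scene [ 810. -131.   88.] 0.78 [272. 285.]
tin top [ 778. -118.   97.] 0.67 [287. 134.]
jar scene [815. 110.  68.] 0.58 [338. 250.]
jar top [787. 117.  90.] 0.63 [227. 131.]
block scene [445. 425.  44.] 0.69 [323. 159.]
block top [429. 434.  47.] 0.65 [141. 223.]
[137.36023581 506.71842921 234.74499638] [-1.57071797e+00 -3.35878810e-06 -2.64792860e-01] [-0.20863016 -0.71623404 -0.67422955] [[ 0.965  0.     0.262]
 [-0.262  0.     0.965]
 [ 0.    -1.     0.   ]]
```

View pics/scene.png

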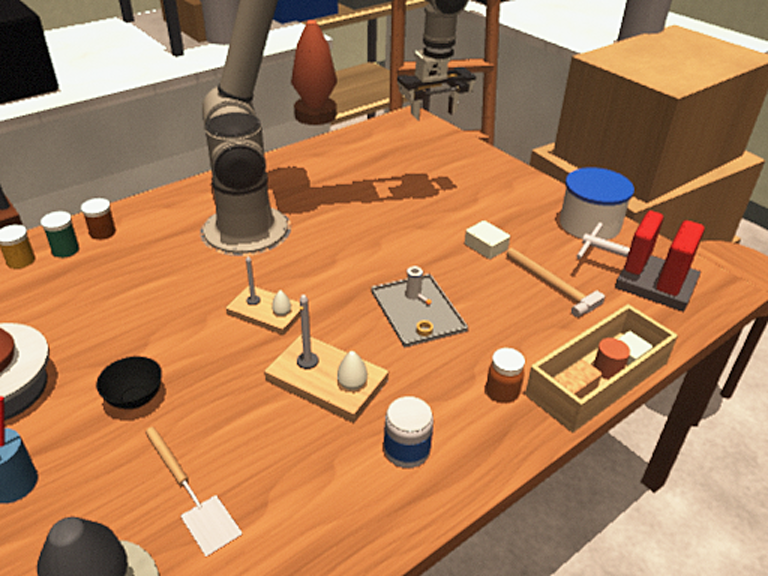

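View pics/top.png

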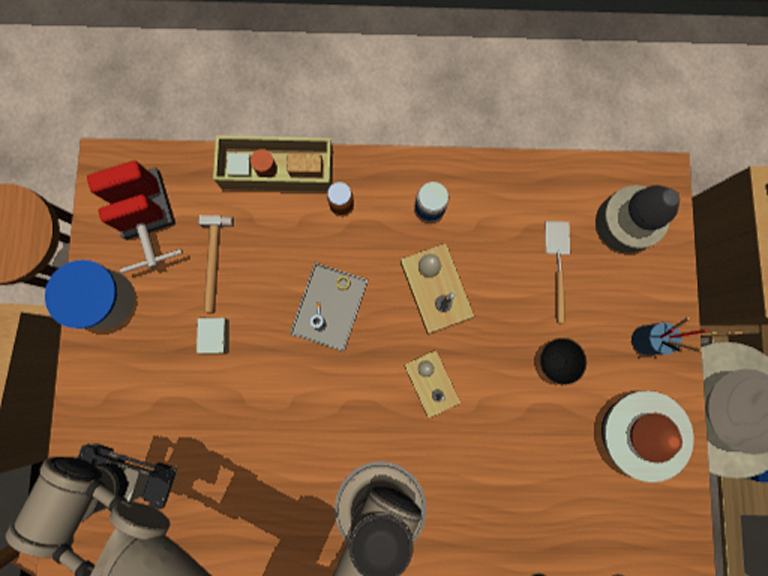

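The larger stand is at scene (320,365)/1.5; the smaller look-alike is nearer the robot, at scene (265,300)/1.5 and top (432,385)/1.5. The larger one is at top (437,288)/1.5, around world (565,-136), and its board fits 210 mm. The collar stands in the tray at top (317,322)/1.5, with its orange tip pointing roughly +x. I'll move the wrist camera over the collar.

>>> arm_command(deltas=[[0.038,-0.003,-0.0215,0],[0.038,-0.003,-0.0215,0],[0.038,-0.003,-0.0215,0],[0.038,-0.003,-0.0215,0],[0.038,-0.003,-0.0215,0]], claw=0)

```text
time: 1.7
tool_pos: [293.6, 352.0, 250.1]
tcp_rot: [-1.57, -0.0, -0.264]
contact_force: [0.7, -0.1, 0.2]
grip_width: 91.5
```

>>> arm_command(deltas=[[0.038,-0.003,-0.0215,0],[0.038,-0.003,-0.0215,0],[0.038,-0.003,-0.0215,0],[0.038,-0.003,-0.0215,0],[0.0,0,0,0]])

```text
time: 2.2
tool_pos: [420.2, 227.2, 262.0]
tcp_rot: [-1.571, -0.002, -0.27]
contact_force: [0.8, -0.3, 0.1]
grip_width: 91.9
```

Run:
```python
from h import *
w=cap('wrist'); print(np.round(w['mount'],3),np.round(w['camera_matrix']))
for n in ['collar','orange_tip','spacer','tray']: print(n,*find(w,n))
save(w,'w1.png',None,1.2)
o=bot.get_obs();print(o['tool_pos'],o['tcp_rot'],o['time'])
```

```text
[[-2.00000e-03  9.64000e-01  2.67000e-01 -7.18850e+01]
 [ 1.00000e-03 -2.67000e-01  9.64000e-01 -1.50003e+02]
 [ 1.00000e+00  2.00000e-03 -1.00000e-03 -2.40000e-01]
 [ 0.00000e+00  0.00000e+00  0.00000e+00  1.00000e+00]] [[335.   0. 252.]
 [  0. 335. 191.]
 [  0.   0.   1.]]
collar (array([465., 172.,  60.]), 0.64, array([215., 218.]))
orange_tip (array([468., 176.,  63.]), 0.95, array([219., 220.]))
spacer (array([582., 103.,  15.]), 0.75, array([196., 298.]))
tray (array([479., 146.,   5.]), 0.57, array([204., 218.]))
[415.94847503 231.27628835 261.68399376] [-1.57063976e+00  4.53627717e-04 -2.63404852e-01] 2.45
```

View pics/w1.png

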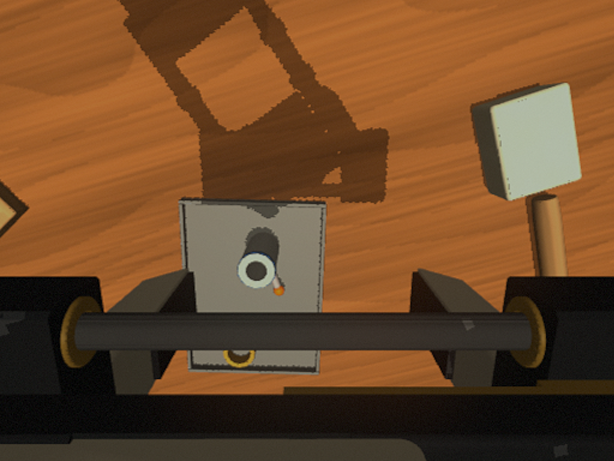

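The wrist view shows the collar's top ring at (256,271)/1.2, the orange tip at (279,289)/1.2 and the spacer at (240,357)/1.2. I'll measure the ring and tip by colour.

```bash
cat >> h.py <<'E'
def collar(c,zb=4.,guess=None):
    im=c['img'].astype(int); r,g,b=im[...,0],im[...,1],im[...,2]
    m=np.zeros(r.shape,bool)
    for d in vision.regions_of(c,'collar')[:1]: m=cv2.dilate(d['mask'].astype(np.uint8),np.ones((9,9)))>0
    o=m&(r>190)&(g>70)&(g<170)&(b<110); 
    v,u=np.nonzero(o); tip=ray(c,u.mean(),v.mean(),zb+10) if len(u) else None
    bl=m&(b>r+25); v2,u2=np.nonzero(bl)
    return m.sum(),len(u),(u.mean(),v.mean()) if len(u) else None,tip,len(u2),(u2.mean(),v2.mean()) if len(u2) else None
E
python3 - <<'E'
from h import *
w=cap('wrist')
print(collar(w))
save(w,'w2.png',(170,180,270,290),6)
ring=ray(w,213.3,225.5,74);tip=ray(w,232.5,241,14);print(ring,tip,np.arctan2(*(tip-ring)[1::-1]),np.hypot(*(tip-ring)[:2]))
E
```

```text
(np.int64(2148), 0, None, None, 24, (np.float64(213.58333333333334), np.float64(218.125)))
[463.30892409 174.81176697  74.        ] [510.83193396 179.21014478  14.        ] 0.0922896753382363 47.72611648678713
```

View pics/w2.png

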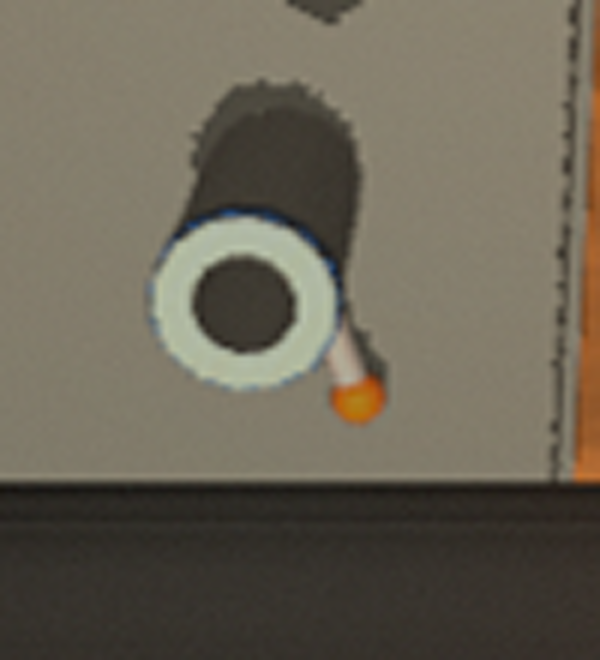

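Run:
```python
from h import *
w=cap('wrist')
o=bot.get_obs();print(o['tool_pos'],o['tcp_rot'],o['time'])
ring=ray(w,210.8,230.3,74);tip=ray(w,229.7,246.3,14)
a=np.arctan2(*(tip-ring)[1::-1]);print(ring,tip,a,np.hypot(*(tip-ring)[:2]))
p=T(); p[:3,3]=0; print('tool delta to ring',T()[:3,:3].T@(ring-T()[:3,3]),'twist deg',np.degrees(a-o['tcp_rot'][2]))
im=w['img'][180:290,170:270].astype(int)
v,u=np.nonzero((im[...,0]>180)&(im[...,2]<90)&(im[...,1]<170)&(np.arange(100)<75)); print(u.mean()+170,v.mean()+180,len(u))
t=cap('top'); save(t,'t2.png',(255,150,335,240),6)
```

```text
[416.08085057 231.308228   261.7758074 ] [-1.57063602e+00  6.30861535e-05 -2.62940362e-01] 2.6
[468.07431929 170.6970266   74.        ] [517.20211297 173.81119187  14.        ] 0.063304373627418 49.22639674907121
tool delta to ring [ 65.97241595 187.76442759 -45.04389456] twist deg 18.6924464606641
229.0 249.0 2
```

View pics/t2.png

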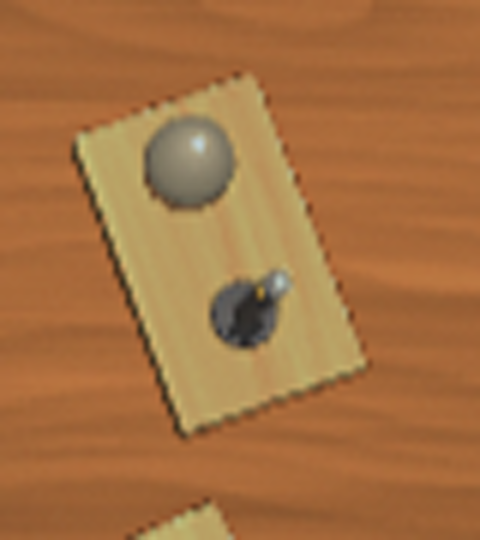

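The top crop shows the board corners at (80,135), (248,75), (367,365) and (183,435), the figure at (190,160), the rod top at (278,282) and the rod foot at (243,313), all in pixels/6. The collar is at about (468,171) with its arm yaw at about 0.06. I'll position over it.

>>> arm_command(deltas=[[0.033,0.02,-0.0225,0],[0.033,0.02,-0.0225,0],[0,0.02,0,-6.2],[0,0.02,0,-6.2],[0,0.02,0,-6.3]])

```text
time: 3.15
tool_pos: [468.7, 169.9, 160.9]
tcp_rot: [-1.571, -0.0, 0.066]
contact_force: [-0.4, -0.8, -0.6]
grip_width: 91.5
```

>>> arm_command(deltas=[[0,0,0,0],[0,0,0,0]])

```text
time: 3.35
tool_pos: [468.7, 170.2, 162.1]
tcp_rot: [-1.571, 0.0, 0.059]
contact_force: [0.5, -0.3, 0.1]
grip_width: 91.7
```

Run:
```python
from h import *
w=cap('wrist'); o=bot.get_obs();print(o['tool_pos'],o['tcp_rot'],o['contact_force'])
print(find(w,'collar'),find(w,'orange_tip'))
save(w,'w3.png',None,1.2)
t=cap('top'); s=lambda u,v,z: ray(t,255+u/6-.4,150+v/6-.4,z)
c=[s(u,v,30) for u,v in((80,135),(248,75),(367,365),(183,435))]
for e in range(4): d=c[(e+1)%4]-c[e]; print(c[e],np.hypot(*d[:2]),np.arctan2(d[1],d[0]))
print('rodtop',s(278,282,200),'foot',s(243,315,34),'fig',s(190,160,75))
```

```text
[469.17593805 170.21726134 162.69423711] [-1.57048503e+00 -1.45232775e-03  5.96062994e-02] [-0.15873019 -0.03419225  0.75920971]
[(array([463., 169.,  70.]), 0.82, array([252., 190.]))] [(array([470., 170.,  76.]), 0.6, array([252., 201.]))]
[642.6058026  -47.57495107  30.        ] 119.34375700110488 -1.2016331643104627
[ 685.66921897 -158.8784753    30.        ] 207.54387074919677 -2.753530042051402
[ 493.55750181 -237.41220319   30.        ] 129.35492407250032 1.9508414981914102
[ 445.57168638 -117.28702723   30.        ] 209.0029103094898 0.3400624420330787
rodtop [ 524.38956175 -155.40571581  200.        ] foot [ 524.36404719 -155.59477687   34.        ] fig [ 618.7212424 -116.2476531   75.       ]
```

View pics/w3.png

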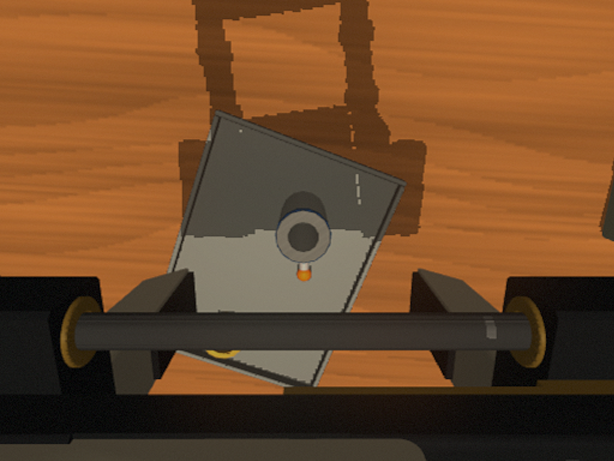

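The collar ring at (303,237)/1.2 is centred between the jaws, with its arm straight along tool x. I'll descend and grip.

>>> arm_command(deltas=[[0,0.03,0,0],[0,0.03,0,0],[0,0.03,0,0],[0,0.0245,0,0],[0,0,0,0]])

```text
time: 4.05
tool_pos: [467.1, 169.5, 45.3]
tcp_rot: [-1.571, 0.005, 0.061]
contact_force: [-0.6, -0.7, 0.3]
grip_width: 92.1
```

>>> arm_command(deltas=[[0,0,0,0],[0,0,0,0],[0,0,0,0],[0,0,0,0],[0,0,0,0]], claw=255)

```text
time: 4.55
tool_pos: [469.0, 169.8, 47.8]
tcp_rot: [-1.571, -0.001, 0.062]
contact_force: [0.7, -0.3, 0.1]
grip_width: 56.3
```

>>> arm_command(deltas=[[0,0,0,0],[0,0,0,0],[0,0,0,0],[0,0,0,0],[0,0,0,0]])

```text
time: 5.05
tool_pos: [468.8, 169.8, 47.2]
tcp_rot: [-1.571, 0.0, 0.062]
contact_force: [0.2, 0.6, 1.1]
grip_width: 34.0
```

>>> arm_command(deltas=[[0,-0.03,0,0],[0,-0.05,0,0],[0,-0.05,0,0],[0,-0.05,0,0],[0,-0.04,0,0]])

```text
time: 5.55
tool_pos: [468.7, 169.8, 270.1]
tcp_rot: [-1.57, -0.002, 0.062]
contact_force: [1.4, 0.8, -1.7]
grip_width: 34.2
```

>>> arm_command(deltas=[[0.005,-0.018,-0.018,0],[0.01,0,-0.034,0],[0.01,0,-0.034,0],[0.01,0,-0.034,0],[0.01,0,-0.034,0]])

```text
time: 6.05
tool_pos: [523.2, 17.5, 284.9]
tcp_rot: [-1.571, 0.001, 0.062]
contact_force: [0.4, 1.3, -2.5]
grip_width: 33.7
```

>>> arm_command(deltas=[[0.01,0,-0.034,0],[0.01,0,-0.034,0],[0.01,0,-0.034,0],[0.01,0,-0.034,0],[0.007,0,-0.019,-3.0]])

```text
time: 6.55
tool_pos: [579.7, -135.6, 284.3]
tcp_rot: [-1.571, 0.001, 0.113]
contact_force: [0.3, 1.2, -2.3]
grip_width: 33.7
```

>>> arm_command(deltas=[[0,0,0,-5],[0,0,0,-5],[0,0,0,-5.3],[0,0,0,0],[0,0,0,0]])

```text
time: 7.05
tool_pos: [579.4, -132.9, 284.8]
tcp_rot: [-1.57, 0.001, 0.379]
contact_force: [-0.6, 0.2, -1.1]
grip_width: 34.0
```

Run:
```python
from h import *
w=cap('wrist'); o=bot.get_obs();print(o['tool_pos'],o['tcp_rot'],o['contact_force'],o['time'],o['grip_width'])
for n in ['stand','rod_top','collar','figure']: print(n,find(w,n))
print(proj(w,[524.4,-155.5,200]))
save(w,'w4.png',None,1.5)
```

```text
[ 579.45031992 -132.92875033  284.96790995] [-1.57033450e+00  3.38759902e-04  3.78799790e-01] [ 0.20240031 -0.27905379 -1.35910506] 7.1 33.864130028265635
stand [(array([ 546., -145.,   29.]), 0.57, array([253., 130.])), (array([ 383., -101.,   20.]), 0.57, array([344.,   7.]))]
rod_top [(array([ 548., -147.,   35.]), 0.77, array([251., 131.])), (array([ 386., -104.,   20.]), 0.76, array([341.,   9.]))]
collar [(array([ 565., -140.,  304.]), 0.96, array([250., 238.]))]
figure [(array([ 602., -123.,   69.]), 0.86, array([253., 187.]))]
[251.53271775 117.32039941]
```

View pics/w4.png

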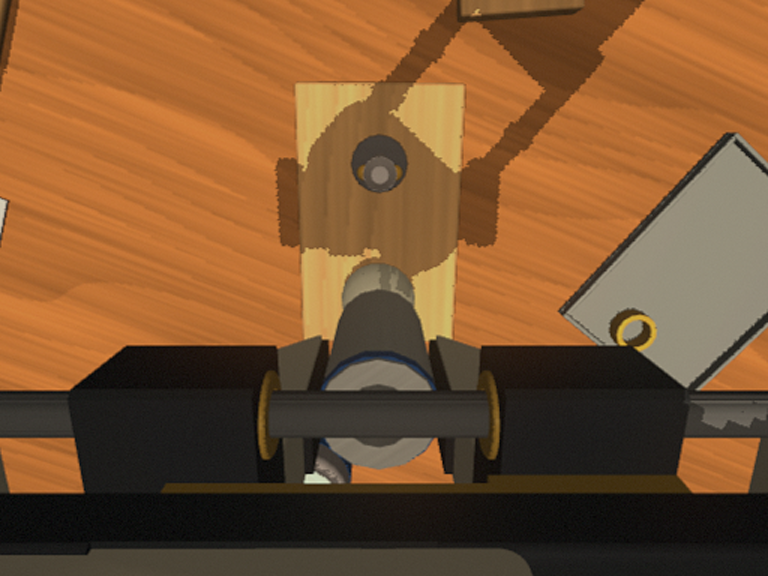

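The rod top is at (379.5,175)/1.5, with both brass balls beside it, and the board is parallel to the tool. The held collar's ring is at (378.5,409)/1.5. I'll take both through the same camera to get the relative offset.

Run:
```python
from h import *
w=cap('wrist'); t=T(); Ri=t[:3,:3].T
f=lambda u,v,z:(Ri@(ray(w,u,v,z)-t[:3,3])).round(1)
z=t[2,3]
print('rod',f(379.5/1.5-.17,175/1.5-.17,200),'world',ray(w,252.8,116.5,200))
print('ring',f(378.5/1.5-.17,409.5/1.5-.17,z-47.5+74))
print('foot',f(379.5/1.5-.17,163/1.5-.17,34))
im=cv2.cvtColor(w['img'],cv2.COLOR_RGB2GRAY)[100:135,232:274]
c=cv2.resize(im,None,fx=16,fy=16,interpolation=cv2.INTER_CUBIC)
im2=cv2.cvtColor(w['img'],cv2.COLOR_RGB2GRAY)[220:330,200:300]
d=cv2.resize(im2,None,fx=5,fy=5,interpolation=cv2.INTER_CUBIC)
H=np.zeros((560,790),np.uint8); H[:c.shape[0],:400]=c[:560,136:536]; H[:d.shape[0],400:790]=d[:560,70:460]
cv2.imwrite('pics/rod.png',cv2.equalizeHist(H))
```

```text
rod [-60.   85.2   0.3] world [ 523.82266832 -154.99140725  200.        ]
ring [ -3.  -26.5  -0. ]
foot [-60.6 251.2   0.5]
```

View pics/rod.png

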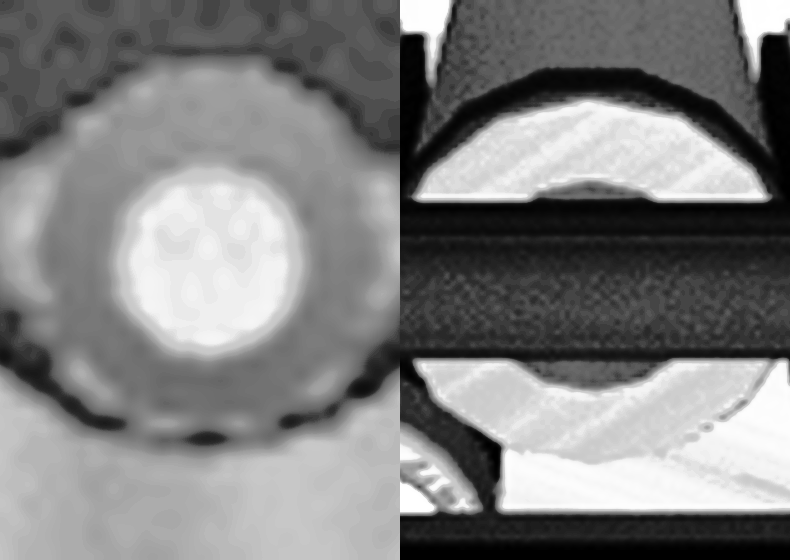

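Offset to the rod from the collar axis: tool x −59.5 mm, tool z +0.5 mm. I'll go over it at height, then lower to just above the rod.

>>> arm_command(deltas=[[-0.015,0,0.0005,0],[-0.0225,0,0,0],[-0.022,0,0,0],[0,0,0,0],[0,0,0,0]])

```text
time: 7.85
tool_pos: [524.3, -154.8, 285.6]
tcp_rot: [-1.571, -0.001, 0.38]
contact_force: [0.2, 0.4, -1.2]
grip_width: 33.5
```

>>> arm_command(deltas=[[0,0.01,0,0],[0,0.015,0,0],[0,0.01,0,0],[0,0,0,0],[0,0,0,0]])

```text
time: 8.35
tool_pos: [524.4, -154.5, 249.9]
tcp_rot: [-1.57, 0.0, 0.381]
contact_force: [-0.2, -0.3, -1.8]
grip_width: 34.0
```

Run:
```python
from h import *
o=bot.get_obs();print(o['tool_pos'],o['tcp_rot'],o['contact_force'],o['time'],o['grip_width'])
s=cap('scene'); u,v=proj(s,[524,-155,200]).astype(int); print(u,v)
save(s,'s5.png',(u-45,v-45,u+65,v+65),5)
```

```text
[ 524.42971578 -154.49697848  249.93282786] [-1.57031817e+00  2.81131036e-04  3.81285435e-01] [-0.22831634 -0.29068445 -1.79160169] 8.35 34.0174771624965
200 197
```

View pics/s5.png

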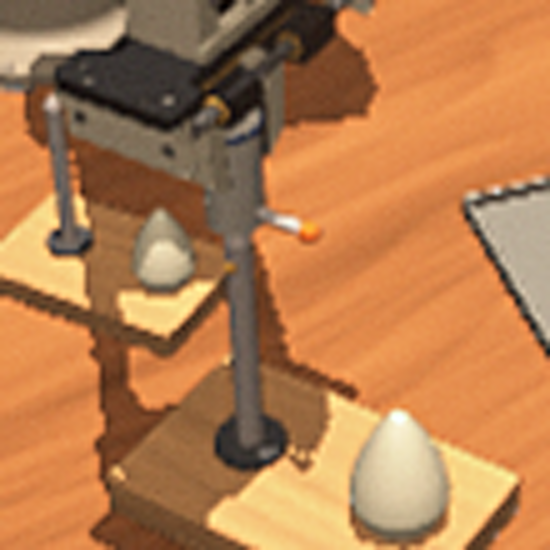

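The scene view shows the collar foot at (232,225) right over the rod, with the arm at (310,230) parallel to the rod–figure direction. I'll thread it gently.

>>> arm_command(deltas=[[0,0.002,0,0],[0,0.002,0,0],[0,0.002,0,0],[0,0.002,0,0],[0,0.002,0,0]])

```text
time: 8.9
tool_pos: [524.1, -154.7, 240.1]
tcp_rot: [-1.571, -0.0, 0.381]
contact_force: [0.7, -0.2, -1.1]
grip_width: 33.6
```

>>> arm_command(deltas=[[0,0.0015,0,0],[0,0.0015,0,0],[0,0.0015,0,0],[0,0.0015,0,0],[0,0,0,0]])

```text
time: 9.4
tool_pos: [524.1, -154.6, 234.0]
tcp_rot: [-1.57, 0.0, 0.381]
contact_force: [1.3, -0.6, -2.2]
grip_width: 33.8
```

>>> arm_command(deltas=[[0,0.001,0,0],[0,0.001,0,0],[0,0.001,0,0],[0,0.001,0,0],[0,0,0,0]])

```text
time: 9.9
tool_pos: [524.1, -154.6, 230.0]
tcp_rot: [-1.571, 0.0, 0.381]
contact_force: [0.1, -0.4, -1.4]
grip_width: 33.9
```

>>> arm_command(deltas=[[0,0.001,0,0],[0,0.001,0,0],[0,0.001,0,0],[0,0,0,0],[0,0,0,0]])

```text
time: 10.4
tool_pos: [524.2, -154.6, 227.2]
tcp_rot: [-1.571, -0.0, 0.381]
contact_force: [0.2, 0.5, -1.1]
grip_width: 33.7
```

>>> arm_command(deltas=[[0,0.001,0,0],[0,0.001,0,0],[0,0.001,0,0],[0,0,0,0]])

```text
time: 10.8
tool_pos: [524.1, -154.6, 224.0]
tcp_rot: [-1.57, 0.0, 0.381]
contact_force: [-0.2, -0.3, -1.7]
grip_width: 33.8
```

>>> arm_command(deltas=[[0,0.001,0,0],[0,0.001,0,0],[0,0.001,0,0],[0,0,0,0]])

```text
time: 11.2
tool_pos: [524.3, -154.6, 221.6]
tcp_rot: [-1.571, -0.001, 0.381]
contact_force: [-0.6, 1.0, 2.5]
grip_width: 33.7
```

>>> arm_command(deltas=[[0,0.001,0,0],[0,0.001,0,0],[0,0.001,0,0],[0,0,0,0]])

```text
time: 11.6
tool_pos: [524.5, -154.6, 218.5]
tcp_rot: [-1.571, -0.001, 0.381]
contact_force: [1.5, 1.4, -1.5]
grip_width: 33.8
```

>>> arm_command(deltas=[[0,0.001,0,0],[0,0.001,0,0],[0,0.001,0,0],[0,0,0,0]])

```text
time: 12.0
tool_pos: [524.0, -154.6, 214.6]
tcp_rot: [-1.57, 0.001, 0.381]
contact_force: [1.5, 0.1, -1.8]
grip_width: 33.5
```

The ball resistance came at TCP z of about 221 and then passed. I expect the groove near TCP z 184–188, so I'll slide to 194 and then step finely.

>>> arm_command(deltas=[[0,0.002,0,0],[0,0.002,0,0],[0,0.002,0,0],[0,0.002,0,0],[0,0.002,0,0]])

```text
time: 12.5
tool_pos: [524.2, -154.7, 205.1]
tcp_rot: [-1.571, -0.0, 0.381]
contact_force: [-0.1, 0.2, 3.4]
grip_width: 33.7
```

>>> arm_command(deltas=[[0,0.002,0,0],[0,0.002,0,0],[0,0.002,0,0],[0,0.002,0,0],[0,0.002,0,0]])

```text
time: 13.0
tool_pos: [524.1, -154.6, 195.0]
tcp_rot: [-1.571, -0.0, 0.381]
contact_force: [-0.1, 0.2, 2.6]
grip_width: 33.8
```

>>> arm_command(deltas=[[0,0.001,0,0],[0,0,0,0]])

```text
time: 13.2
tool_pos: [524.0, -154.5, 193.5]
tcp_rot: [-1.57, 0.0, 0.381]
contact_force: [1.5, -0.2, -2.7]
grip_width: 33.8
```

>>> arm_command(deltas=[[0,0.001,0,0],[0,0,0,0]])

```text
time: 13.4
tool_pos: [524.0, -154.5, 192.7]
tcp_rot: [-1.57, 0.0, 0.381]
contact_force: [0.4, -0.2, -4.6]
grip_width: 33.6
```

>>> arm_command(deltas=[[0,0.001,0,0],[0,0,0,0]])

```text
time: 13.6
tool_pos: [524.1, -154.5, 191.9]
tcp_rot: [-1.57, 0.0, 0.381]
contact_force: [0.5, 0.7, -2.6]
grip_width: 34.1
```

>>> arm_command(deltas=[[0,0.001,0,0],[0,0,0,0]])

```text
time: 13.8
tool_pos: [524.1, -154.6, 191.2]
tcp_rot: [-1.571, -0.0, 0.381]
contact_force: [0.1, 1.3, -1.2]
grip_width: 33.4
```

>>> arm_command(deltas=[[0,0.001,0,0],[0,0,0,0]])

```text
time: 14.0
tool_pos: [524.2, -154.6, 190.0]
tcp_rot: [-1.57, -0.0, 0.381]
contact_force: [1.0, 0.5, -1.5]
grip_width: 33.7
```

The pull came at 193.5–192 and let up to just the weight (−1.2 N) at 191–190, so the collar is seated. I'll release it.

>>> arm_command(deltas=[[0,0,0,0],[0,0,0,0],[0,0,0,0],[0,0,0,0],[0,0,0,0]], claw=0)

```text
time: 14.5
tool_pos: [524.2, -154.7, 190.2]
tcp_rot: [-1.571, -0.0, 0.381]
contact_force: [0.8, -0.4, -0.7]
grip_width: 69.0
```

>>> arm_command(deltas=[[0,0,0,0],[0,0,0,0],[0,0,0,0],[0,0,0,0],[0,0,0,0]])

```text
time: 15.0
tool_pos: [524.2, -154.6, 190.2]
tcp_rot: [-1.571, -0.0, 0.381]
contact_force: [-0.0, -0.3, 0.6]
grip_width: 92.1
```

>>> arm_command(deltas=[[0,-0.01,0,0],[0,-0.03,0,0],[0,-0.03,0,0],[0,-0.03,0,0],[0,-0.02,0,0]])

```text
time: 15.5
tool_pos: [524.6, -154.8, 313.5]
tcp_rot: [-1.573, -0.003, 0.381]
contact_force: [0.5, 0.1, 0.9]
grip_width: 91.7
```

>>> arm_command(deltas=[[0.03,0,0,0],[0.03,0,0,0],[0,0,0,0],[0,0,0,0]])

```text
time: 15.9
tool_pos: [579.8, -132.1, 310.2]
tcp_rot: [-1.571, 0.001, 0.382]
contact_force: [-0.6, -0.3, -0.4]
grip_width: 92.0
```

Run:
```python
from h import *
o=bot.get_obs();print(o['tool_pos'],o['contact_force'],o['time'],o['grip_width'])
s=cap('scene'); w=cap('wrist')
print(find(s,'collar'),find(w,'collar'),find(w,'orange_tip'))
# predicted scene px of rod top, collar foot/top if lower end at z
for z in (200,146.4,216.4): print(z,proj(s,[524,-155,z]))
tp=[524+48*np.cos(.38),-155+48*np.sin(.38),156.4]; print('tip s',proj(s,tp)-[155,152],'tip w',proj(w,tp),'rodtop w',proj(w,[524,-155,200]))
A=cv2.resize(s['img'][152:262,155:265],(480,480),interpolation=cv2.INTER_CUBIC)
B=cv2.resize(w['img'][60:220,200:306],(318,480),interpolation=cv2.INTER_CUBIC)
cv2.imwrite('pics/f.png',np.hstack([A,B])[:,:,::-1])
```

```text
[ 579.78401232 -132.09977269  310.23150972] [-0.58912553 -0.28407301 -0.39879734] 15.9 92.01626061913348
[(array([ 539., -154.,  188.]), 0.75, array([204., 203.]))] [(array([ 530., -154.,  211.]), 0.94, array([251., 124.]))] [(array([ 529., -151.,  217.]), 0.66, array([255., 126.])), (array([ 558., -137.,   31.]), 0.23, array([255., 139.]))]
200 [200.62572174 197.27934834]
146.4 [201.57544198 211.86640338]
216.4 [200.32510087 192.66201682]
tip s [60.65562738 63.13901402] tip w [251.9297229  166.03156209] rodtop w [252.01947016 115.03064485]
```

View pics/f.png

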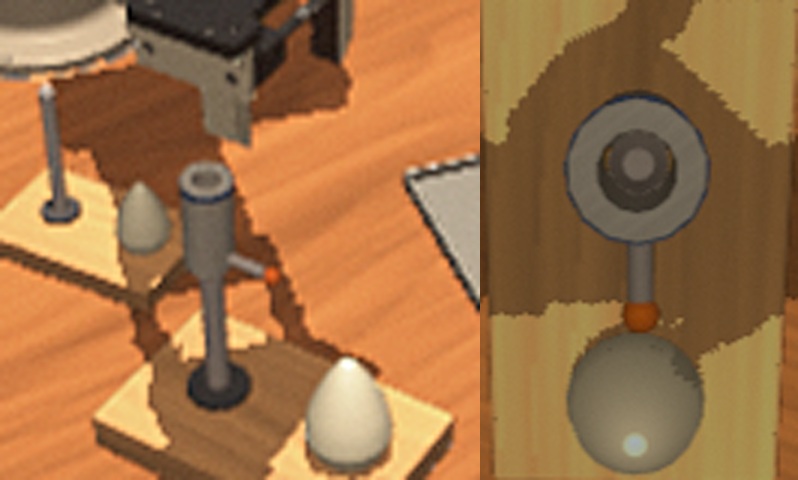

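The collar hangs upright on the rod with its arm towards the figure (tip at (270,273) left, (640,315) right). However, the first ball resistance (lower end at about 178) would put the groove about 6 mm lower than where I felt the pull. I'll regrip and check with a gentle push: a seated collar resists with over 6 N, an unseated one slides.

>>> arm_command(deltas=[[-0.02,0,0,0],[-0.025,0,0,0],[-0.015,0,0,0],[0,0,0,0],[0,0,0,0]])

```text
time: 16.65
tool_pos: [524.2, -154.9, 310.7]
tcp_rot: [-1.571, -0.001, 0.38]
contact_force: [-1.0, 0.2, 0.2]
grip_width: 91.7
```

>>> arm_command(deltas=[[0,0.02,0,0],[0,0.03,0,0],[0,0.035,0,0],[0,0.025,0,0],[0,0.01,0,0]])

```text
time: 17.15
tool_pos: [523.6, -153.8, 187.5]
tcp_rot: [-1.567, 0.003, 0.381]
contact_force: [-0.8, 0.6, 1.2]
grip_width: 91.9
```

>>> arm_command(deltas=[[0,0,0,0],[0,0,0,0],[0,0,0,0],[0,0,0,0],[0,0,0,0]], claw=255)

```text
time: 17.65
tool_pos: [524.5, -154.8, 191.0]
tcp_rot: [-1.572, -0.001, 0.381]
contact_force: [-0.4, 1.1, -0.4]
grip_width: 56.5
```

>>> arm_command(deltas=[[0,0,0,0],[0,0,0,0],[0,0,0,0],[0,0,0,0],[0,0,0,0]])

```text
time: 18.15
tool_pos: [524.1, -154.6, 190.2]
tcp_rot: [-1.571, -0.0, 0.381]
contact_force: [-0.5, -0.1, -0.3]
grip_width: 33.7
```

>>> arm_command(deltas=[[0,0.0005,0,0]])

```text
time: 18.25
tool_pos: [524.2, -154.6, 189.7]
tcp_rot: [-1.571, -0.0, 0.381]
contact_force: [0.2, 0.8, 0.8]
grip_width: 33.7
```

>>> arm_command(deltas=[[0,0.0005,0,0]])

```text
time: 18.35
tool_pos: [524.1, -154.6, 189.1]
tcp_rot: [-1.571, 0.0, 0.381]
contact_force: [0.2, 0.7, -1.6]
grip_width: 33.4
```

>>> arm_command(deltas=[[0,0.0005,0,0]])

```text
time: 18.45
tool_pos: [524.1, -154.6, 188.4]
tcp_rot: [-1.57, 0.0, 0.381]
contact_force: [0.2, 0.4, -1.2]
grip_width: 34.1
```

>>> arm_command(deltas=[[0,0.0005,0,0]])

```text
time: 18.55
tool_pos: [524.0, -154.6, 187.8]
tcp_rot: [-1.57, 0.0, 0.381]
contact_force: [0.4, 0.5, -4.4]
grip_width: 33.8
```

>>> arm_command(deltas=[[0,0.0005,0,0]])

```text
time: 18.65
tool_pos: [523.9, -154.5, 187.1]
tcp_rot: [-1.57, 0.001, 0.381]
contact_force: [0.1, 0.4, -5.5]
grip_width: 33.7
```

>>> arm_command(deltas=[[0,0.0005,0,0]])

```text
time: 18.75
tool_pos: [523.8, -154.5, 186.6]
tcp_rot: [-1.57, 0.001, 0.381]
contact_force: [-0.4, -0.7, -4.5]
grip_width: 33.4
```

>>> arm_command(deltas=[[0,0.0005,0,0]])

```text
time: 18.85
tool_pos: [523.8, -154.5, 186.3]
tcp_rot: [-1.57, 0.001, 0.381]
contact_force: [-0.5, 0.4, -2.2]
grip_width: 33.9
```

The real pull comes now (−5.5 N at 187), in line with the ball estimate, so the earlier one was not the groove. I'll continue until it lets up.

>>> arm_command(deltas=[[0,0.0005,0,0]])

```text
time: 18.95
tool_pos: [524.0, -154.6, 186.1]
tcp_rot: [-1.57, 0.0, 0.381]
contact_force: [0.1, 0.5, -2.2]
grip_width: 33.7
```

>>> arm_command(deltas=[[0,0.0005,0,0]])

```text
time: 19.05
tool_pos: [524.2, -154.7, 185.8]
tcp_rot: [-1.571, -0.0, 0.381]
contact_force: [0.2, 1.0, -2.3]
grip_width: 34.0
```

>>> arm_command(deltas=[[0,0.0005,0,0]])

```text
time: 19.15
tool_pos: [524.4, -154.8, 185.5]
tcp_rot: [-1.571, -0.001, 0.381]
contact_force: [0.3, 0.8, -0.7]
grip_width: 33.9
```

>>> arm_command(deltas=[[0,0.0005,0,0]])

```text
time: 19.25
tool_pos: [524.5, -154.8, 185.0]
tcp_rot: [-1.572, -0.001, 0.381]
contact_force: [0.3, -0.6, -2.0]
grip_width: 33.6
```

>>> arm_command(deltas=[[0,0.0005,0,0],[0,0,0,0]])

```text
time: 19.45
tool_pos: [524.3, -154.7, 184.3]
tcp_rot: [-1.571, -0.0, 0.381]
contact_force: [-0.0, 0.7, -1.0]
grip_width: 33.6
```

>>> arm_command(deltas=[[0,0.0005,0,0],[0,0,0,0]])

```text
time: 19.65
tool_pos: [524.3, -154.7, 183.8]
tcp_rot: [-1.571, -0.0, 0.381]
contact_force: [-0.4, 0.1, 0.6]
grip_width: 33.6
```

>>> arm_command(deltas=[[0,0.0005,0,0],[0,0,0,0]])

```text
time: 19.85
tool_pos: [524.3, -154.7, 183.5]
tcp_rot: [-1.571, -0.0, 0.381]
contact_force: [-0.2, 0.9, 1.1]
grip_width: 33.5
```

>>> arm_command(deltas=[[0,0.0005,0,0],[0,0,0,0]])

```text
time: 20.05
tool_pos: [524.3, -154.6, 183.1]
tcp_rot: [-1.571, -0.001, 0.381]
contact_force: [-0.7, 1.1, 4.0]
grip_width: 33.5
```

>>> arm_command(deltas=[[0,0.0005,0,0],[0,0,0,0]])

```text
time: 20.25
tool_pos: [524.4, -154.7, 182.9]
tcp_rot: [-1.571, -0.001, 0.381]
contact_force: [-1.0, 0.7, 6.2]
grip_width: 33.2
```

There is a firm wall (+6 N over 1 mm), so the balls are in the groove. I'll back off to the neutral point and release.

>>> arm_command(deltas=[[0,-0.001,0,0],[0,-0.001,0,0],[0,0,0,0],[0,0,0,0]])

```text
time: 20.65
tool_pos: [524.0, -154.7, 183.9]
tcp_rot: [-1.57, 0.0, 0.381]
contact_force: [-0.6, -0.9, -0.1]
grip_width: 34.0
```

>>> arm_command(deltas=[[0,0,0,0],[0,0,0,0],[0,0,0,0],[0,0,0,0],[0,0,0,0]], claw=0)

```text
time: 21.15
tool_pos: [524.2, -154.6, 184.2]
tcp_rot: [-1.571, -0.0, 0.381]
contact_force: [0.5, -0.4, -0.6]
grip_width: 68.9
```

>>> arm_command(deltas=[[0,0,0,0],[0,0,0,0],[0,0,0,0],[0,0,0,0],[0,0,0,0]])

```text
time: 21.65
tool_pos: [524.2, -154.7, 184.2]
tcp_rot: [-1.571, -0.0, 0.381]
contact_force: [-0.1, -0.6, 0.3]
grip_width: 92.0
```

>>> arm_command(deltas=[[0,-0.01,0,0],[0,-0.03,0,0],[0,-0.03,0,0],[0,-0.03,0,0],[0,-0.026,0,0]])

```text
time: 22.15
tool_pos: [524.2, -154.7, 312.8]
tcp_rot: [-1.572, -0.001, 0.381]
contact_force: [0.1, -1.1, 0.2]
grip_width: 92.1
```

>>> arm_command(deltas=[[0.03,0,0,0],[0.03,0,0,0],[0,0,0,0],[0,0,0,0]])

```text
time: 22.55
tool_pos: [579.8, -132.1, 310.2]
tcp_rot: [-1.571, 0.001, 0.382]
contact_force: [0.0, -0.3, 0.1]
grip_width: 91.6
```

Run:
```python
from h import *
o=bot.get_obs();print(o['tool_pos'],o['contact_force'],o['time'],o['grip_width'])
s=cap('scene'); w=cap('wrist')
tp=lambda z:[524+48*np.cos(.38),-155+48*np.sin(.38),z+10]
for z in (146.4,140.4): print(z,'tip s',(proj(s,tp(z))-[155,152])*4.364,'tip w',(proj(w,tp(z))-[200,60])*3)
A=cv2.resize(s['img'][152:262,155:265],(480,480),interpolation=cv2.INTER_CUBIC)
B=cv2.resize(w['img'][60:220,200:306],(318,480),interpolation=cv2.INTER_CUBIC)
cv2.imwrite('pics/f2.png',np.hstack([A,B])[:,:,::-1])
```

```text
[ 579.77524964 -132.13099606  310.22233483] [ 0.01191998 -0.30629375  0.09023631] 22.55 91.59055796504379
146.4 tip s [264.70115786 275.53865718] tip w [155.83651856 318.15935221]
140.4 tip s [264.98190006 282.55304046] tip w [155.8603523  314.43678661]
```

View pics/f2.png

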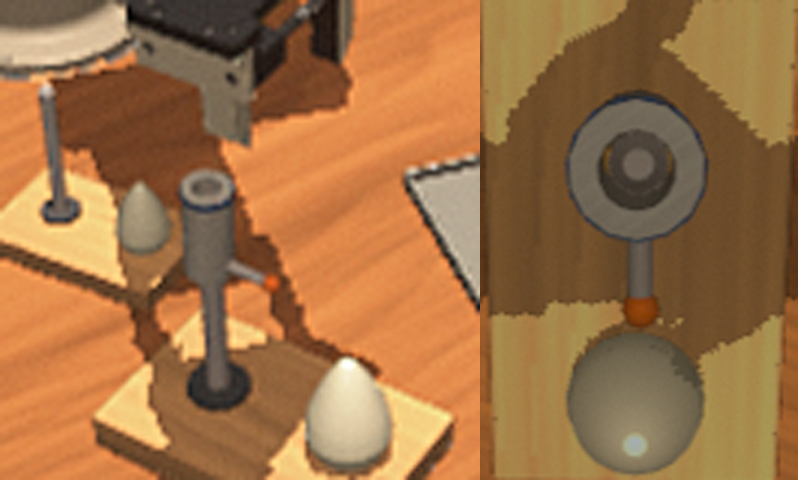

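The collar now sits about 6 mm lower (tip at (270,282), matching a lower end at about 140 mm). It is upright, its arm points at the figure, and the robot is clear.

```bash
python3 -c "
from plant import job
print(job.close_job())"
```

```text
the job is handed in; nothing more can be done
None
```

The collar hangs on the rod of the larger stand, upright with its arm towards the plaster figure. I let go of it, moved the gripper clear and handed the job in at about 22.7 s. No verdict was reported.

- **Wrong first release:** I first let go about 6 mm too high. I had taken a small pull at TCP z 193 for the click, which did not agree with where the balls first resisted. I gripped the collar again and pushed on in 0.5 mm steps.
- **Seating:** The real pull, about −5.5 N, came at TCP z 187 and let up near 185. Going on, the force rose to +6 N by z 183, so I backed off to z 184 and released.
- **Last checks:** The lower end is about 60 mm below the rod top, inside the allowed 53 to 91 mm. In the final pictures the orange tip is within about 5 enlarged pixels of its predicted place, and the force on the open gripper is about zero. The balls' final positions could not be read directly; that they are in the groove rests on the forces felt.
- **Forces and other things:** The highest wrist force I saw was about 6 N, read only at the end of each move. Nothing I did went near the figure or the other things, but I did not measure them again afterwards.

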